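# Open the safety cap of the leather cleaner

## Task

Draw the steel lock pin up out of its bore in the clamp stand's bar and park it in the notch at the side of the same bar, standing upright with its collar down on the bar. Then push the bottle's safety cap down against its spring, twist it about a fifth of a turn anticlockwise (seen from above) until it is free, and lift it. Finish still holding the cap in the gripper, upright and still, straight above the bottle's neck and about 8 cm higher than it sat, without disturbing the other things on the tray.

Things in the scene. Friction and masses are not known exactly. Their poses are not given: they have to be found in the camera images.
- stand: Fixed aluminium clamp stand holding a white plastic bottle (80 mm across) upright on the steel tray. Origin: on the tray floor (4 mm above the work surface) under the bottle's axis; z up. At its +x side a level bar, x 33 to 67 mm, y -10 to 134 mm, 22 mm thick, top at z = 140 mm, on two posts; it has a bore and a notch. Nothing of it moves; its place and yaw vary.
- neck (a point): Centre of the bottle neck's mouth, on the bottle's axis, 145 mm above the stand's origin (neck 49 mm across).
- bore (a point): Centre of the bore's mouth, on the bar's top; stand frame (50, 19.5, 140) mm. Upright through-hole of 12 mm diameter in which the lock pin stands at the start.
- notch (a point): Where the pin's axis should stand when parked, level with the bar's top; stand frame (52, 112, 140) mm. The notch goes right through the bar's thickness, is 14 mm wide (stand's y) and runs from its closed end at x = 43 mm to the bar's +x side, where it is open. The pin goes in from above or from the open side; its collar then rests on the bar.
- pin: Loose upright steel lock pin, about 90 g. Origin: on its axis at the collar's underside; z up. Shank 10 mm diameter, 33 mm down (tapered foot); collar 22 mm diameter, z 0 to 20 mm; round grip 14 mm diameter, z 20 to 60 mm. At the start the shank is in the bore, the collar on the bar, 2.5 mm beside the cap's ear on its anticlockwise side, so that the cap cannot turn.
- cap: Loose black safety cap on the neck, about 60 g. Origin: on its axis at the flange's underside; z up. Flange 54 mm diameter, z 0 to 5 mm. An ear, 12 mm wide, z 0 to 8 mm, sticks out along +x to 60 mm from the axis. Below hangs a stem (18 mm diameter, 17.5 mm long) with a crossbar at its foot, hidden in the neck. At the start the origin is 7 mm above neck, cap x along the stand's x (within 3 degrees).
- cap_grip (a point): On the cap's axis, 19 mm above the cap's origin: centre of the block grip above the flange, z 5 to 33 mm, 40 mm along the cap's x, 36 mm along its y, flat sides; grasp it across y.
- spring_plate (a joint): Push of the cap into the neck, m: 0 at rest; spring 5 N plus 0.8 N per mm; flange meets neck at 0.007. Pockets hold the crossbar: push at least 4 mm (best 5.5), keep it down and turn anticlockwise seen from above. From 60 to 76 degrees (best 67) the crossbar is free to come straight up; a stop ends the turn at about 77 degrees.
- shoe_tree: Bystander: cedar shoe tree lying on the tray, 230 x 72 x 51 mm, long side along its x; origin at the middle of its underside.
- welt_brush: Bystander: small wooden welt brush with a pointed nylon head, 178 mm long along its x (-80 to 98 mm), 24 mm wide, 18 mm high; origin on its underside.
- polish_tin: Bystander: round twist-cap tin with burgundy lid, 84 mm diameter, 28 mm high; origin at the centre of its underside.
- acrylic_box: Bystander: clear acrylic box with a sliding lid, 110 x 80 x 60 mm; origin at the centre of its underside.
Things that resemble listed ones, but are neither listed nor needed, are in the scene too. There is more than one size of the cap; the job needs the middle-sized. Of the things shaped like the pin, the steel one is meant.

How it is judged (in metres and radians):
On the way, in this order (a step that is already met when the one before it is completed fails the run):
1. the pin stands parked in the notch, collar on the bar, let go, while the cap is still locked on (horizontal distance between pin and notch below 0.01 m and z of pin in the frame of stand between 0.136 and 0.145 m and angle between pin's own z axis and vertical below 0.15 rad and contact force between the fingers and pin below 0.1 N and angle between the x axis of cap and the x axis of stand, either way round below 0.3 rad and z of cap in the frame of stand below 0.16 m), for 0.2 s.
2. the cap is pushed down at least 3 mm against its spring, not yet turned (value of joint spring_plate above 0.003 m and angle between the x axis of cap and the x axis of stand, either way round below 0.5 rad), for 0.05 s.
3. the cap is turned at least 55 degrees, still in the neck (angle between the x axis of cap and the x axis of stand, either way round above 0.96 rad and z of cap in the frame of stand below 0.165 m), for 0.02 s.
At the end, for the whole second after the job is handed in: Gripper holds the cap still (<3 cm/s), upright (0.2 rad), within 25 mm of the neck's axis, 50-120 mm above where it sat, clear of stand and bottle; pin parked at rest, not touched: within 10 mm of notch, collar on the bar (-4 to +5 mm), upright (0.15 rad) (horizontal distance between pin and notch below 0.01 m and z of pin in the frame of stand between 0.136 and 0.145 m and angle between pin's own z axis and vertical below 0.15 rad and contact force between the fingers and pin below 0.1 N and z of cap in the frame of stand between 0.202 and 0.272 m and horizontal distance between cap and neck below 0.025 m and angle between cap's own z axis and vertical below 0.2 rad and linear speed of each of cap, pin below 0.03 m/s and contact force between the fingers and cap above 1 N and contact force between stand and cap below 0.1 N); the arm keeps its last pose, push and grip.
It fails at once if the shoe tree is shifted more than 3 cm (distance of shoe_tree from where it was at the start of the episode above 0.03 m).
It fails at once if the welt brush is shifted more than 3 cm (distance of welt_brush from where it was at the start of the episode above 0.03 m).
It fails at once if the polish tin is shifted more than 3 cm (distance of polish_tin from where it was at the start of the episode above 0.03 m).
It fails at once if the acrylic box is shifted more than 3 cm (distance of acrylic_box from where it was at the start of the episode above 0.03 m).
It also fails if it takes over 54 s, if anything falls off the work surface, if the arm or the gripper's body presses on something with over 40 N, if the wrist force passes 120 N, or if a joint passes its speed limit or range.

## Robot

A 6-joint arm with a two-finger parallel gripper is mounted at the origin on the work surface. World frame = base frame: x ahead of the robot, y to its left, z up, the work surface at z = 0. Lengths are in mm, angles in degrees, forces in N, time in s.
With the tool pointing down it reaches from about 350 to 850 mm from the base axis. Payload 8.1 kg.
Tool frame: the origin (TCP) lies midway between the tips of the shut fingers; the grasp point (between the pads) lies 19 mm behind it; z points along the fingers, y is the direction in which the jaws open and shut (so a half turn about z gives the same grasp; the last joint's range is limited). The gripper opens to 85 mm and grips with 20 to 120 N. Pads are 22 mm wide; open, the fingers measure 114 mm over their backs; the gripper's body (76 mm by 85 mm) begins 54 mm behind the grasp point. The pads swing forward as they close: fully open they stand 13 mm farther back than shut.
Start: joints at [-72.789, 7.471, 85.268, -0, 87.261, -4.893], TCP at [225.8, -555.895, 231.292] pointing down, gripper open.
Joint ranges: [-169.43, 169.43], [-51.17, 129.36], [1.28, 143.12], [-76.62, 256.62], [0, 156.53], [-152.29, 152.29]. Speed limits (degrees/s): [136.94, 136.94, 159.86, 180, 180, 180].

## Interface

Orientations are given as [roll, pitch, yaw] about the fixed x, y, z axes, in that order (R = Rz(yaw) Ry(pitch) Rx(roll)).
In Python, from bench import r gives the robot as it stands.
- The arm moves only by the shell command python3 -m jog 'ROWS' [FORCE]. ROWS is JSON, a list of rows, each a list of 5 numbers: the shift along the tool's x, y, z in m, then the turn about the tool's z in rad, then the opening, from 0 (shut) to 1 (fully open). A call has 1 to 20 rows; each row is the pose to reach, as a shift and turn from the pose measured when the call began, along the tool's axes at that moment; what a row does not reach only later rows make up. A row lasts 1/10 s, in which the tool goes at most 50 mm and 8.59 degrees, less where a joint would pass 70% of its speed; a pose out of reach is approached as far as the arm can. A call with a gripper value outside its range is refused whole. The fingers move at their own pace and stop on an object; FORCE is the grip in N (left out, the last holds). Time passes only in rows, so rows that repeat a pose let the fingers close. It gives the time, the measured TCP pose, the force and the opening at its end, in the units of the state.
- r.sense(): the state, without advancing time (a new reading comes with each control period).
- r.snapshot(name): name is "scene" or "side" or "wrist"; returns a dict with "pixels" (384x512x3 uint8, red, green, blue), "K" (3x3 intrinsics, pixels), "R" (3x3) and "t" (3): a world point X has camera coordinates R X + t. Camera axes: x right, y down, z forward; pixel columns grow to the right and rows downward; lengths in mm; the calibration is good to about 2 mm. The wrist camera is an equidistant fisheye: a pixel r from the principal point sees the ray r / f radians off the axis. A picture is of the moment at which its call begins. There is no depth.
- r.hand_in(): hands the job in, once; it reports no verdict.
The state is a dict: "time": time; "joint_pos": joint angles; "qd": joint speeds; "joint_efforts": joint torques, N m; "tool_pos": TCP position; "tcp_rot": TCP orientation; "ft_force": force on the tool from outside, world axes, zero at the start; "wrist_torque": the same for the moment, N m; "finger_gap": finger opening in mm.
Only numpy, scipy, OpenCV 4.12 (cv2) and the standard library are available. Lean on these libraries where they do the work, as an engineer would, in place of code of your own. Each camera call takes 0.05 s, during which the arm holds its last target.

## Working session

There is one attempt and no reset: what is moved stays moved. The work goes in short steps, Python scripts to look and compute and a shell command to move; the robot and the scene stay as the last step left them, time stands still between calls to the robot, and variables do not carry over. Pictures are saved under pics/ and viewed, and the job is handed in when it is done.

```bash
ls; mkdir -p pics; python3 - <<'E'
from bench import r
import cv2
print(r.sense())
for n in ["scene","side","wrist"]:
    s=r.snapshot(n); cv2.imwrite(f"pics/{n}0.png",s["pixels"][:,:,::-1]); print(n,s["K"],s["R"],s["t"])
E
```

```text
pics
{'time': 0.0, 'joint_pos': array([-7.27872719e+01,  7.51647941e+00,  8.53307736e+01,  1.38077851e-04,
        8.72593313e+01, -4.89386874e+00]), 'qd': array([-0.07007317,  0.06778707,  0.02934665, -0.0514262 ,  0.09393515,
       -0.038906  ]), 'joint_efforts': array([-1.47872379e-03, -5.69389379e+01, -5.00567830e+01, -3.32744858e-04,
        1.46666873e-02,  4.34074536e-05]), 'tool_pos': array([ 225.64929354, -555.35969053,  230.21579367]), 'tcp_rot': array([-1.79893816e+02, -9.23013421e-03,  2.21065815e+01]), 'ft_force': array([ 0.4294505 , -0.38731294, -0.16108982]), 'wrist_torque': array([ 0.01265147,  0.00546771, -0.03576944]), 'finger_gap': 85.69881633151249}
scene [[490.8804834    0.         250.46746908]
 [  0.         490.8804834  191.55364393]
 [  0.           0.           1.        ]] [[ 0.79833229  0.60185023 -0.02102032]
 [ 0.32931602 -0.46551712 -0.82148936]
 [-0.50419888  0.64889916 -0.56983627]] [-435.30323768  -99.89357767 1513.66318682]
side [[384.60173806   0.         257.56172916]
 [  0.         384.60173806 185.88330234]
 [  0.           0.           1.        ]] [[-0.90712996 -0.42039195  0.01964289]
 [-0.30867284  0.63288274 -0.7100567 ]
 [ 0.28607048 -0.65017694 -0.70387047]] [487.63233159 281.13916205 976.68110458]
wrist [[297.31863964   0.         252.31132856]
 [  0.         297.31863964 192.67149168]
 [  0.           0.           1.        ]] [[ 0.37661855 -0.92636705 -0.00160057]
 [-0.89209278 -0.36314875  0.26887441]
 [-0.24965764 -0.09983523 -0.96317392]] [-598.87452221  -34.45601877  378.45403769]
```

View pics/scene0.png

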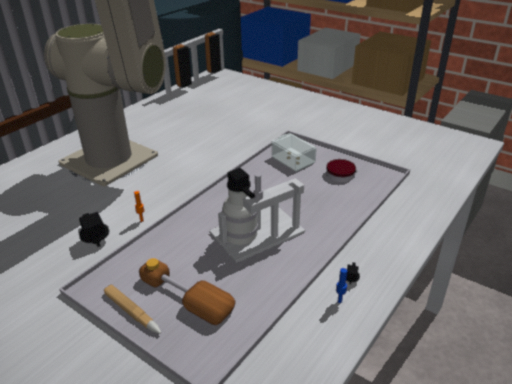

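View pics/side0.png

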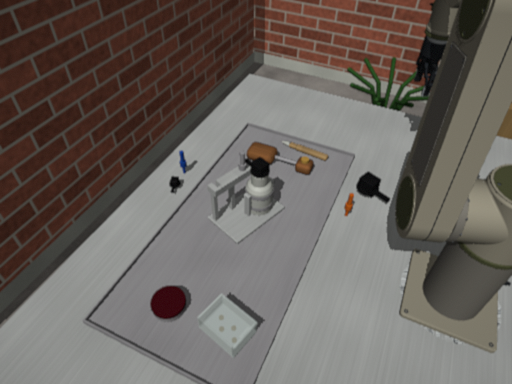

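View pics/wrist0.png

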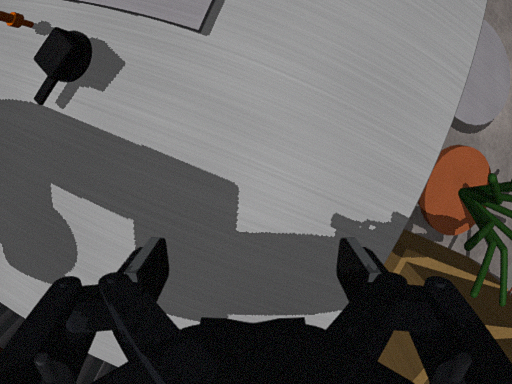

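```bash
python3 - <<'E'
import cv2
a=cv2.imread("pics/scene0.png")[160:260,200:320]; cv2.imwrite("pics/sc_z.png",cv2.resize(a,None,fx=6,fy=6,interpolation=cv2.INTER_CUBIC))
a=cv2.imread("pics/side0.png")[140:245,195:300]; cv2.imwrite("pics/si_z.png",cv2.resize(a,None,fx=5.7,fy=5.7,interpolation=cv2.INTER_CUBIC))
E
```

```text
(no output)
```

View pics/sc_z.png

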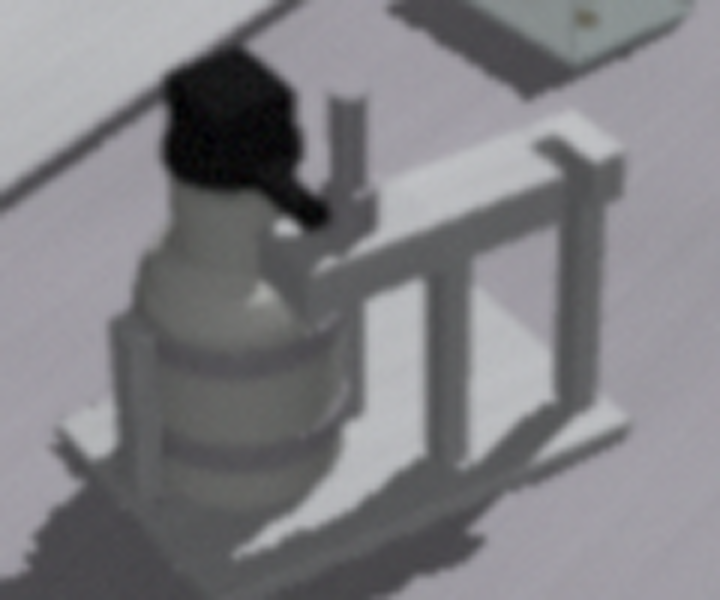

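View pics/si_z.png

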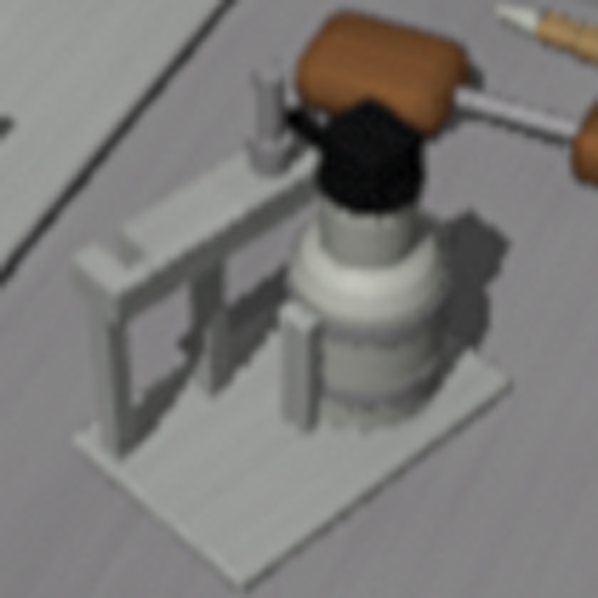

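```bash
cat > h.py <<'E'
import numpy as np
from bench import r
def ray(s,px):
    K,R,t=[np.array(s[k]) for k in("K","R","t")]
    u=np.array([(px[0]-K[0,2])/K[0,0],(px[1]-K[1,2])/K[1,1]])
    if s.get("fish"):
        a=np.linalg.norm(u); d=np.r_[u/a*np.sin(a),np.cos(a)]
    else: d=np.r_[u,1]
    d=R.T@d; return -R.T@t,d/np.linalg.norm(d)
def plane(s,px,z):
    c,d=ray(s,px); return c+d*(z-c[2])/d[2]
def tri(s1,p1,s2,p2):
    c1,d1=ray(s1,p1);c2,d2=ray(s2,p2)
    q=np.linalg.lstsq(np.c_[d1,-d2],c2-c1,rcond=None)[0]
    a,b=c1+q[0]*d1,c2+q[1]*d2; return (a+b)/2,np.linalg.norm(a-b)
def snap(n):
    s=dict(r.snapshot(n)); s["fish"]=n=="wrist"; return s
def proj(s,X):
    p=np.array(s["R"])@X+np.array(s["t"]); K=s["K"]
    if s.get("fish"):
        rr=np.hypot(p[0],p[1]); a=np.arctan2(rr,p[2]); q=p[:2]/rr*a
    else: q=p[:2]/p[2]
    return np.array([K[0][0]*q[0]+K[0][2],K[1][1]*q[1]+K[1][2]])
E
python3 - <<'E'
from h import *
np.set_printoptions(precision=1,suppress=True)
a=snap("scene");b=snap("side")
A=lambda x,y:(200+x/6-.4,160+y/6-.4)
B=lambda x,y:(195+x/5.7-.4,140+y/5.7-.4)
for n,p,q,z in [("pintop",(347,97),(267,73),204),("captop",(235,80),(372,133),189)]:
    print(n,plane(a,A(*p),z),plane(b,B(*q),z),tri(a,A(*p),b,B(*q)))
for n,p in [("bar +x+y",(623,150)),("bar -x+y",(575,110)),("bar +x-y",(310,275))]: print(n,plane(a,A(*p),144))
for n,p in [("bar c1",(75,258)),("c2",(118,298))]: print(n,plane(b,B(*p),144))
E
```

```text
pintop [618.3 -65.1 204. ] [617.4 -58.3 204. ] (array([617.5, -61.7, 201.7]), np.float64(2.90489855423704))
captop [563.9 -61.  189. ] [561.1 -56.7 189. ] (array([562. , -58.7, 187.1]), np.float64(0.08587446780438374))
bar +x+y [670.4  39.6 144. ]
bar -x+y [640.6  52.6 144. ]
bar +x-y [621.5 -93.3 144. ]
bar c1 [670.7  40.1 144. ]
c2 [639.4  54.4 144. ]
```

```bash
python3 -m jog '[[0.1,-0.065,-0.1,0.13,1],[0.548,-0.355,-0.1,0.77,1],[0.548,-0.355,-0.1,0.77,1],[0.548,-0.355,-0.1,0.77,1],[0.548,-0.355,-0.1,0.77,1],[0.548,-0.355,-0.1,0.77,1],[0.548,-0.355,-0.1,0.77,1],[0.548,-0.355,-0.1,0.77,1],[0.548,-0.355,-0.1,0.77,1],[0.548,-0.355,-0.1,0.77,1],[0.548,-0.355,-0.1,0.77,1],[0.548,-0.355,-0.1,0.77,1],[0.548,-0.355,-0.1,0.77,1],[0.548,-0.355,-0.1,0.77,1],[0.548,-0.355,-0.1,0.77,1],[0.548,-0.355,-0.1,0.77,1],[0.548,-0.355,-0.1,0.77,1]]'
python3 - <<'E'
from h import *
import cv2
s=r.sense();print(s["time"],s["tool_pos"],s["tcp_rot"],s["joint_pos"])
w=snap("wrist");cv2.imwrite("pics/w1.png",w["pixels"][:,:,::-1])
import pickle;pickle.dump(w,open("w1.pkl","wb"))
E
```

```text
time: 1.95
tool_pos: [599.5, -21.3, 330.9]
tcp_rot: [-180.0, 0.1, -22.1]
ft_force: [-0.6, -0.7, -0.3]
finger_gap: 85.2
1.95 [599.47313293 -21.33753057 330.88572464] [-1.79989477e+02  5.80067007e-02 -2.20500485e+01] [-6.95033669e+00  6.42073403e+00  7.61162638e+01  2.54895815e-02
  9.75162641e+01  1.05103040e+02]
```

View pics/w1.png

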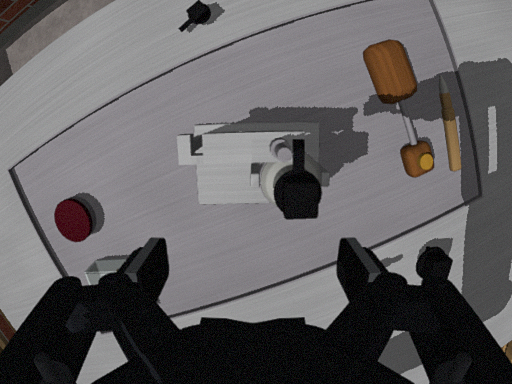

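```bash
python3 - <<'E'
import cv2
a=cv2.imread("pics/w1.png")[110:230,170:335]; cv2.imwrite("pics/w1z.png",cv2.resize(a,None,fx=4.8,fy=4.8,interpolation=cv2.INTER_CUBIC))
E
```

```text
(no output)
```

View pics/w1z.png

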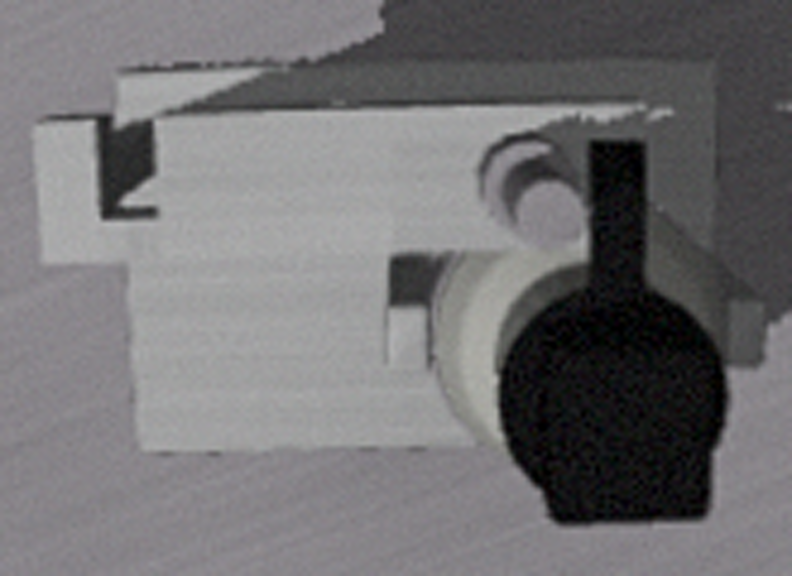

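```bash
python3 - <<'E'
from h import *
import pickle
np.set_printoptions(precision=1,suppress=True)
w=pickle.load(open("w1.pkl","rb"))
P=lambda x,y,z:plane(w,(170+x/4.8-.4,110+y/4.8-.4),z)
pts={"+x+y":(35,122,144),"-x+y":(43,265,144),"+x mid":(157,118,144),"+x r":(460,105,144),"-x r":(500,248,144),"nA":(100,216,144),"nB":(157,212,144),"nAo":(98,118,144),"pintop":(549,212,204),"earL":(590,142,164),"earR":(645,142,164),"earbaseL":(592,270,164),"earbaseR":(643,270,164),"flL":(500,390,161),"flR":(727,390,161),"blkL":(552,520,189),"blkR":(708,520,189)}
R={k:P(*v) for k,v in pts.items()}
for k,v in R.items(): print(k,v)
ang=lambda a,b:np.degrees(np.arctan2(*(R[b]-R[a])[1::-1]))
print("yaw",ang("+x+y","+x r")+90,ang("-x+y","-x r")+90,ang("-x+y","+x+y"),"cap yaw",ang("blkL","blkR")+90,ang("earL","earR")+90)
# fit stand pose from known points
L=np.array([[67,134],[33,134],[43,119],[43,105],[67,119],[50,19.5]])
W=np.array([R[k][:2] for k in["+x+y","-x+y","nA","nB","nAo","pintop"]])
lc,wc=L.mean(0),W.mean(0)
H=(L-lc).T@(W-wc); th=np.arctan2(H[0,1]-H[1,0],H[0,0]+H[1,1])
Rm=np.array([[np.cos(th),-np.sin(th)],[np.sin(th),np.cos(th)]])
print("yaw fit",np.degrees(th),"org",wc-Rm@lc,"res",W-(wc+(L-lc)@Rm.T))
o=wc-Rm@lc
print("notch",o+Rm@[52,112],"bore",o+Rm@[50,19.5])
E
```

```text
+x+y [672.1  41.7 144. ]
-x+y [640.1  54.2 144. ]
+x mid [661.2  14.5 144. ]
+x r [637.2 -51.5 144. ]
-x r [602.6 -47.9 144. ]
nA [645.4  36.4 144. ]
nB [640.9  23.4 144. ]
nAo [666.8  27.4 144. ]
pintop [616.7 -58.9 204. ]
earL [620.9 -74.6 164. ]
earR [616.5 -86.  164. ]
earbaseL [594.1 -65.  164. ]
earbaseR [589.9 -75.7 164. ]
flL [575.2 -36.1 161. ]
flR [555.4 -85.  161. ]
blkL [552.  -37.1 189. ]
blkR [538.9 -68.6 189. ]
yaw -20.539189956426426 -20.21221340522206 -21.308158062822596 cap yaw -22.578542672304295 -20.965556996895657
yaw fit -20.522525690974987 org [562.9 -60. ] res [[-0.5 -0.3]
 [-0.6  0.3]
 [ 0.5  0. ]
 [ 1.   0.1]
 [-0.5 -0.6]
 [ 0.1  0.4]]
notch [650.8  26.6] bore [616.5 -59.3]
```

```bash
python3 -m jog '[[0.03,0.029,0.03,-0.026,1],[0.03,0.029,0.06,-0.026,1],[0.03,0.029,0.1,-0.026,1],[0.03,0.029,0.101,-0.026,1],[0.03,0.029,0.101,-0.026,1]]' 40
python3 - <<'E'
from h import *
import cv2
w=snap("wrist");im=w["pixels"][:,:,::-1].copy();cv2.imwrite("pics/w2.png",im)
s=r.sense();print(s["tool_pos"],s["tcp_rot"],proj(w,s["tool_pos"]), proj(w,np.array([616.6,-59.2,204])))
E
```

```text
time: 2.5
tool_pos: [615.3, -60.4, 229.8]
tcp_rot: [180.0, 0.2, -20.7]
ft_force: [0.2, 0.8, 0.4]
finger_gap: 85.5
[616.55707814 -60.35197664 231.98754934] [-1.79964927e+02 -4.90641915e-02 -2.06416023e+01] [252.38086078 244.54490331] [250.59382885 225.12117071]
```

View pics/w2.png

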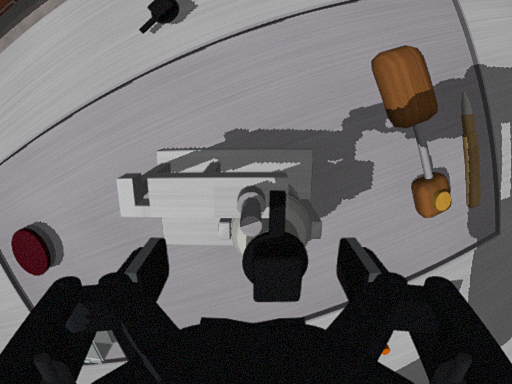

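```bash
python3 -m jog '[[0,-0.001,0.02,0,1],[0,-0.001,0.04,0,1],[0,-0.001,0.06,0,1],[0,-0.001,0.06,0,1],[0,-0.001,0.06,0,0],[0,-0.001,0.06,0,0],[0,-0.001,0.06,0,0],[0,-0.001,0.06,0,0],[0,-0.001,0.06,0,0],[0,-0.001,0.06,0,0]]' 40
```

```text
time: 3.55
tool_pos: [617.3, -59.5, 172.6]
tcp_rot: [-180.0, -0.1, -20.6]
ft_force: [-0.9, -0.1, 4.4]
finger_gap: 12.6
```

```bash
python3 -m jog '[[0,0,-0.01,0,0],[0,0,-0.03,0,0],[0,0,-0.05,0,0],[0,0,-0.055,0,0],[0.001,-0.03,-0.055,0,0],[0.002,-0.06,-0.055,0,0],[0.002,-0.0925,-0.055,0,0],[0.002,-0.0925,-0.055,0,0],[0.002,-0.0925,-0.055,0,0]]'
python3 - <<'E'
from h import *
import cv2
w=snap("wrist");cv2.imwrite("pics/w3.png",w["pixels"][:,:,::-1])
a=snap("scene");cv2.imwrite("pics/s3.png",cv2.resize(a["pixels"][130:250,190:350,::-1],None,fx=5,fy=5,interpolation=cv2.INTER_CUBIC))
s=r.sense();print(s["tool_pos"],s["tcp_rot"],s["ft_force"],s["finger_gap"],proj(w,np.array([650.8,26.6,144])))
E
```

```text
time: 4.45
tool_pos: [651.4, 27.1, 226.9]
tcp_rot: [-180.0, -0.0, -20.6]
ft_force: [0.2, -0.0, -0.2]
finger_gap: 12.9
[651.28811236  25.74149758 227.24709405] [-1.79996505e+02 -6.15713248e-02 -2.06570991e+01] [-0.55366274 -0.23127816 -1.605576  ] 12.855165477403197 [253.82390983 199.79072945]
```

View pics/w3.png

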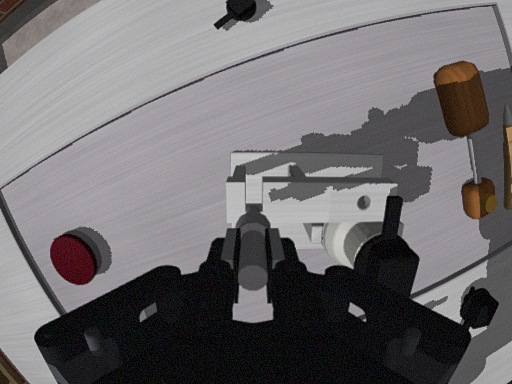

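View pics/s3.png

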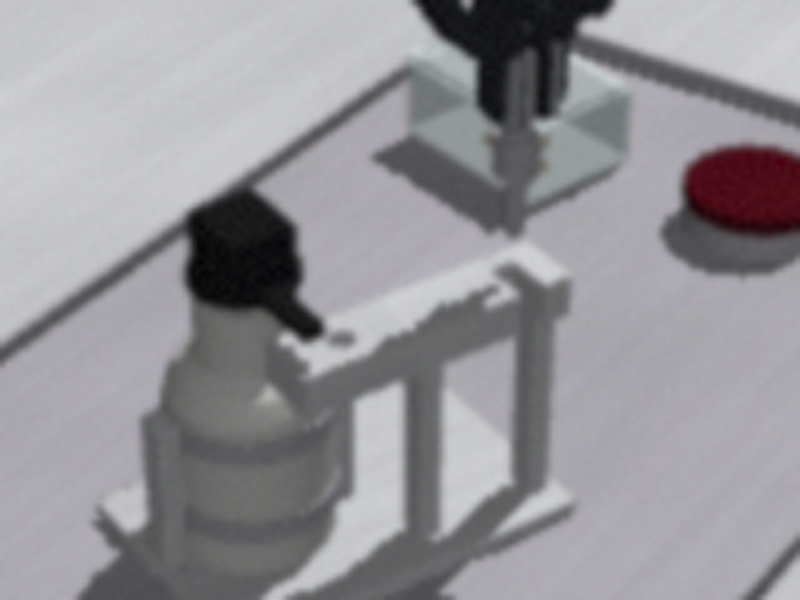

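```bash
python3 -m jog '[[0,0,0.015,0,0],[0,0,0.03,0,0],[0,0,0.04,0,0],[0,0,0.047,0,0],[0,0,0.051,0,0],[0,0,0.054,0,0],[0,0,0.054,0,0]]'
python3 - <<'E'
from h import *
import cv2
w=snap("wrist");cv2.imwrite("pics/w4.png",w["pixels"][:,:,::-1])
a=snap("scene");cv2.imwrite("pics/s4.png",cv2.resize(a["pixels"][130:250,190:350,::-1],None,fx=5,fy=5,interpolation=cv2.INTER_CUBIC))
s=r.sense();print(s["tool_pos"],s["ft_force"],s["finger_gap"])
E
```

```text
time: 5.25
tool_pos: [651.5, 25.7, 173.3]
tcp_rot: [-180.0, -0.1, -20.7]
ft_force: [0.3, -0.3, -0.9]
finger_gap: 12.7
[651.65399934  25.78117386 173.81317149] [ 0.2322903  -0.76397247 -0.70562907] 12.625335741065335
```

View pics/s4.png

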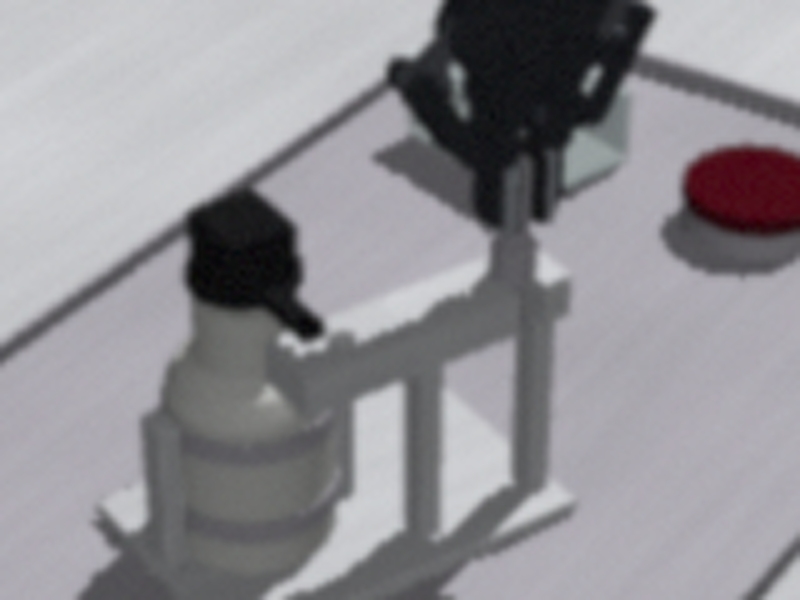

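```bash
python3 -m jog '[[0,0,0.001,0,0],[0,0,0.001,0,0.3],[0,0,0.001,0,1],[0,0,0.001,0,1],[0,0,0.001,0,1],[0,0,0.001,0,1],[0,0,-0.02,0,1],[0,0,-0.05,0,1],[0,0,-0.08,0,1],[0,0,-0.08,0,1]]'
python3 - <<'E'
from h import *
import cv2
w=snap("wrist");cv2.imwrite("pics/w5.png",w["pixels"][:,:,::-1])
a=snap("scene");cv2.imwrite("pics/s5.png",cv2.resize(a["pixels"][130:250,190:350,::-1],None,fx=5,fy=5,interpolation=cv2.INTER_CUBIC))
s=r.sense();print(s["tool_pos"],s["tcp_rot"],s["ft_force"],s["finger_gap"])
print("exp pin top in wrist",proj(w,np.array([650.8,26.6,204])),"bar pt",proj(w,np.array([650.8,26.6,144])))
E
```

```text
time: 6.35
tool_pos: [654.0, 25.7, 260.2]
tcp_rot: [-179.8, -0.6, -20.7]
ft_force: [1.4, -0.5, 0.3]
finger_gap: 85.3
[652.20452816  25.7711213  255.15469109] [-179.93122469   -0.25013506  -20.65461817] [ 0.19959233  0.14485694 -0.47554311] 85.6936058367782
exp pin top in wrist [253.77243674 215.4302072 ] bar pt [253.70578294 193.35337859]
```

View pics/w5.png

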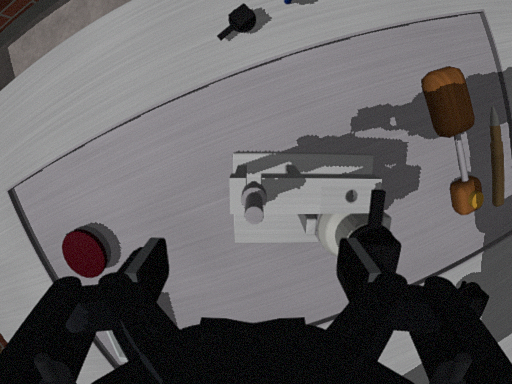

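View pics/s5.png

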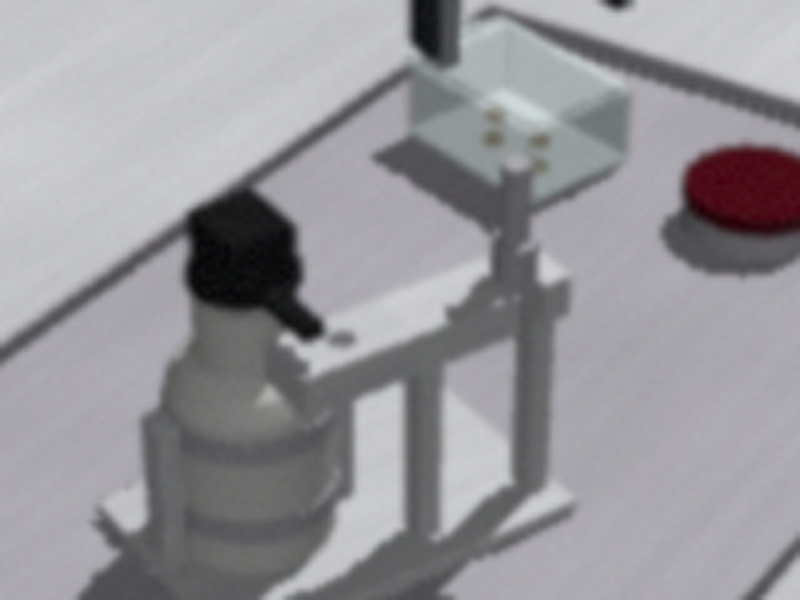

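```bash
python3 -m jog '[[-0.02,0.04,0,0,1],[-0.04,0.08,0,0,1],[-0.0533,0.1118,0,0,1],[-0.0533,0.1118,0.02,0,1],[-0.0533,0.1118,0.02,0,1],[-0.0533,0.1118,0.02,0,1]]' 60
python3 - <<'E'
from h import *
import cv2,pickle
w=snap("wrist");cv2.imwrite("pics/w6.png",w["pixels"][:,:,::-1]);pickle.dump(w,open("w6.pkl","wb"))
s=r.sense();print(s["tool_pos"],s["tcp_rot"],s["ft_force"],s["finger_gap"])
th=np.radians(-20.5);Rm=np.array([[np.cos(th),-np.sin(th)],[np.sin(th),np.cos(th)]])
for p in [(20,18),(20,-18),(-20,-18),(-20,18)]: print(proj(w,np.r_[np.array([562.9,-60])+Rm@p,189]))
E
python3 - <<'E'
import cv2,numpy as np
a=cv2.imread("pics/w6.png")
a=a[140:300,170:340];a=np.clip(a.astype(float)*3,0,255).astype(np.uint8)
cv2.imwrite("pics/w6z.png",cv2.resize(a,None,fx=3.7,fy=3.7,interpolation=cv2.INTER_CUBIC))
E
```

```text
time: 7.05
tool_pos: [562.2, -59.7, 233.4]
tcp_rot: [-179.9, -0.1, -20.7]
ft_force: [0.1, -0.1, -0.7]
finger_gap: 85.5
[562.84905065 -59.58847959 234.28781843] [-1.79936216e+02 -1.64990086e-01 -2.06271246e+01] [ 0.24223097  0.20849445 -0.02798946] 85.7700421065604
[225.52387524 186.00755109]
[280.85567829 185.90227841]
[279.25382409 241.940952  ]
[227.29114917 242.03988712]
```

View pics/w6z.png

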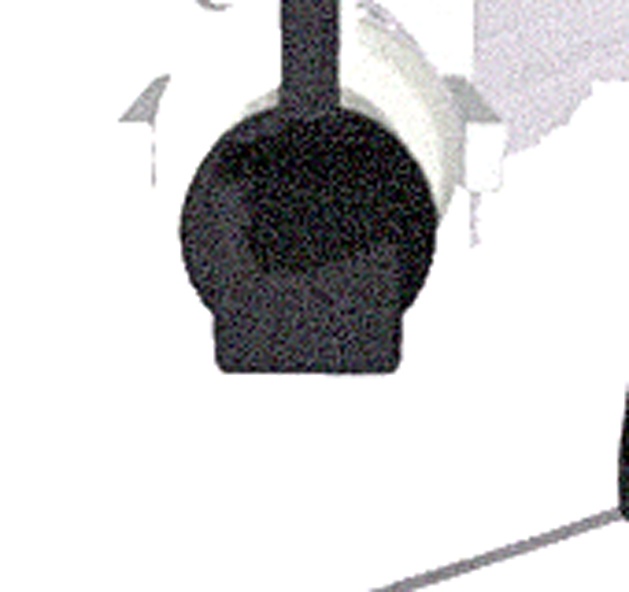

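```bash
python3 -m jog '[[0,0,0.02,0,1],[0,0,0.04,0,1],[0,0,0.06,0,1],[0,0,0.069,0,1],[0,0,0.069,0,1],[0,0,0.069,0,0],[0,0,0.069,0,0],[0,0,0.069,0,0],[0,0,0.069,0,0],[0,0,0.069,0,0],[0,0,0.069,0,0]]' 70
python3 - <<'E'
from h import *
import cv2
s=r.sense();print(s["tool_pos"],s["tcp_rot"],s["ft_force"],s["finger_gap"])
a=snap("scene");cv2.imwrite("pics/s7.png",cv2.resize(a["pixels"][120:230,190:350,::-1],None,fx=5,fy=5,interpolation=cv2.INTER_CUBIC))
a=snap("side");cv2.imwrite("pics/d7.png",cv2.resize(a["pixels"][120:230,190:320,::-1],None,fx=5,fy=5,interpolation=cv2.INTER_CUBIC))
E
```

```text
time: 8.2
tool_pos: [563.7, -59.7, 166.3]
tcp_rot: [-179.9, -0.3, -20.6]
ft_force: [-0.2, 0.3, 4.9]
finger_gap: 34.3
[563.66389536 -59.70276365 166.25090831] [-179.91427924   -0.26391503  -20.63432362] [-0.21993511  0.29236426  4.9263346 ] 34.2822192639732
```

View pics/s7.png

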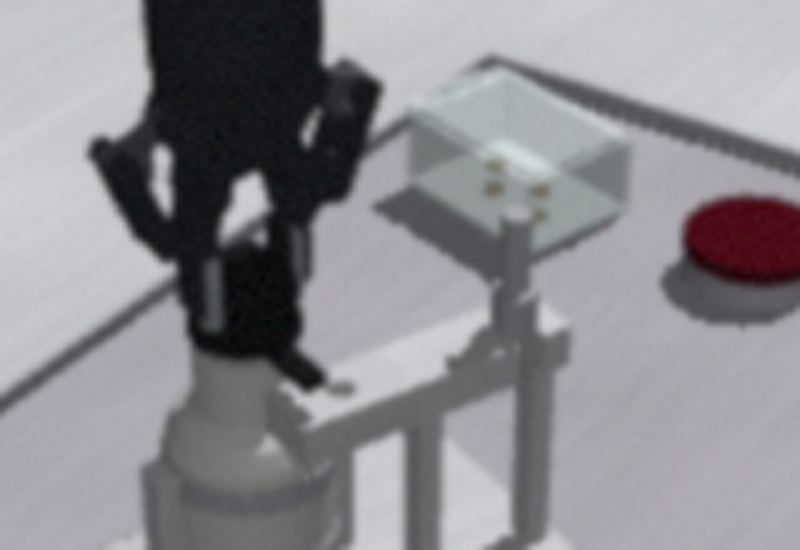

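View pics/d7.png

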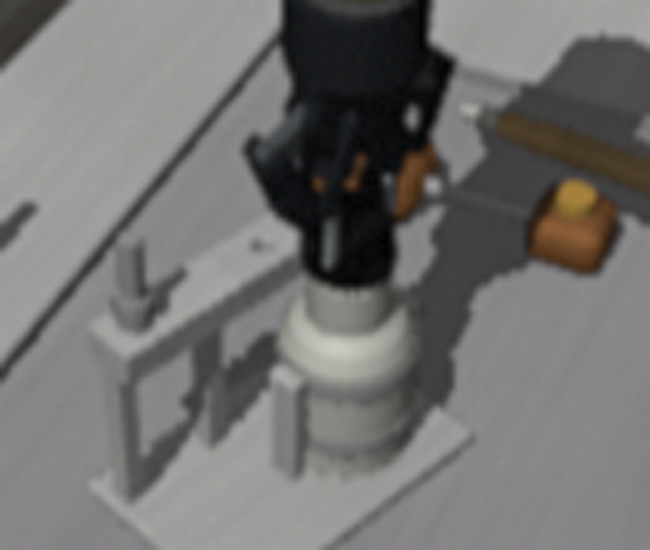

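```bash
python3 -m jog '[[0,0,0.002,0,0],[0,0,0.004,0,0],[0,0,0.0055,0,0],[0,0,0.0055,0,0],[0,0,0.0055,0,0]]' 70
python3 - <<'E'
from h import *
for i in range(3):
    s=r.sense();print(s["tool_pos"],s["ft_force"],s["wrist_torque"],s["finger_gap"])
E
```

```text
time: 8.8
tool_pos: [563.8, -59.7, 161.3]
tcp_rot: [-179.9, -0.3, -20.6]
ft_force: [-1.8, 0.1, 8.4]
finger_gap: 34.7
[563.78509277 -59.70105339 161.25236752] [-1.80040873  0.13676351  8.44267523] [0.10336626 0.42538672 0.05935753] 34.742617516901284
[563.78509277 -59.70105339 161.25236752] [-1.80040873  0.13676351  8.44267523] [0.10336626 0.42538672 0.05935753] 34.742617516901284
[563.78509277 -59.70105339 161.25236752] [-1.80040873  0.13676351  8.44267523] [0.10336626 0.42538672 0.05935753] 34.742617516901284
```

```bash
python3 -m jog '[[0,0,0.001,0,0],[0,0,0.002,0,0],[0,0,0.002,-0.05,0],[0,0,0.002,-0.15,0],[0,0,0.002,-0.25,0],[0,0,0.002,-0.35,0],[0,0,0.002,-0.35,0]]' 70
python3 - <<'E'
from h import *
import cv2
s=r.sense();print(s["tool_pos"],s["tcp_rot"],s["ft_force"],s["wrist_torque"],s["finger_gap"])
w=snap("wrist");cv2.imwrite("pics/w8.png",w["pixels"][:,:,::-1])
E
```

```text
time: 9.5
tool_pos: [564.7, -59.8, 160.6]
tcp_rot: [180.0, -0.4, -0.4]
ft_force: [-0.1, 1.0, 9.0]
finger_gap: 34.9
[564.67556363 -59.82253614 160.56893804] [179.96369748  -0.42644716  -0.36501529] [-0.08045797  0.97779135  8.99141984] [0.13931442 0.07463599 0.04618006] 34.87802886009135
```

View pics/w8.png

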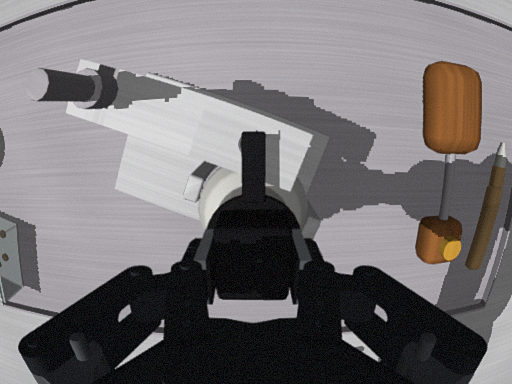

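```bash
python3 -m jog '[[0,0,0.001,-0.1,0],[0,0,0.001,-0.2,0],[0,0,0.001,-0.3,0],[0,0,0.001,-0.4,0],[0,0,0.001,-0.5,0],[0,0,0.001,-0.6,0],[0,0,0.001,-0.7,0],[0,0,0.001,-0.77,0],[0,0,0.001,-0.82,0],[0,0,0.001,-0.82,0]]' 70
python3 - <<'E'
from h import *
import cv2
s=r.sense();print(s["tool_pos"],s["tcp_rot"],s["ft_force"],s["wrist_torque"],s["finger_gap"])
w=snap("wrist");cv2.imwrite("pics/w9.png",w["pixels"][:,:,::-1])
E
```

```text
time: 10.55
tool_pos: [564.9, -59.6, 160.6]
tcp_rot: [179.6, -0.3, 46.6]
ft_force: [-3.3, 1.9, 9.9]
finger_gap: 34.7
[564.92188492 -59.62551167 160.64864712] [179.64125788  -0.30641186  46.57264448] [-3.29611719  1.87651643  9.91310114] [ 0.39392585  0.52732457 -0.09964057] 34.74573996851189
```

View pics/w9.png

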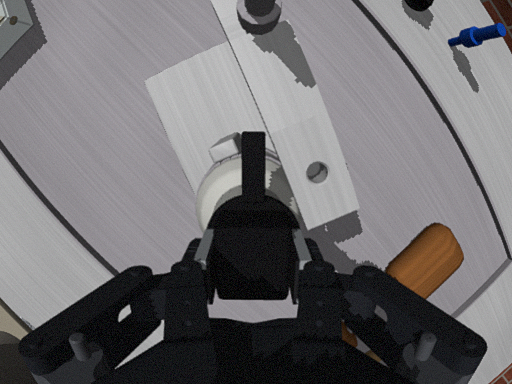

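```bash
python3 -m jog '[[0,0,-0.005,0,0],[0,0,-0.01,0,0],[0,0,-0.018,0,0],[0,0,-0.018,0,0]]' 70
python3 - <<'E'
from h import *
s=r.sense();print(s["tool_pos"],s["tcp_rot"],s["ft_force"],s["wrist_torque"],s["finger_gap"])
E
```

```text
time: 11.0
tool_pos: [565.1, -59.8, 179.5]
tcp_rot: [179.6, -0.3, 46.5]
ft_force: [-0.7, 0.5, -0.3]
finger_gap: 34.7
[565.12208777 -59.77584321 179.48788436] [179.58916452  -0.32816667  46.49468049] [-0.69778483  0.54068256 -0.26036842] [-0.0301084   0.00383343  0.02383962] 34.69817395663162
```

Free to lift (13 mm above its seat with no resistance). Now I raise it the rest of the way.

```bash
python3 -m jog '[[0,0,-0.015,0,0],[0,0,-0.03,0,0],[0,0,-0.045,0,0],[0,0,-0.058,0,0],[0,0,-0.065,0,0],[0,0,-0.067,0,0],[0,0,-0.067,0,0],[0,0,-0.067,0,0],[0,0,-0.067,0,0],[0,0,-0.067,0,0]]' 70
python3 - <<'E'
from h import *
import cv2
s=r.sense();print(s["tool_pos"],s["tcp_rot"],s["ft_force"],s["qd"],s["finger_gap"])
w=snap("wrist");cv2.imwrite("pics/w10.png",w["pixels"][:,:,::-1])
a=snap("scene");cv2.imwrite("pics/s10.png",cv2.resize(a["pixels"][100:230,190:350,::-1],None,fx=4.5,fy=4.5,interpolation=cv2.INTER_CUBIC))
a=snap("side");cv2.imwrite("pics/d10.png",cv2.resize(a["pixels"][90:230,190:320,::-1],None,fx=4,fy=4,interpolation=cv2.INTER_CUBIC))
E
```

```text
time: 12.0
tool_pos: [564.2, -59.7, 245.8]
tcp_rot: [179.6, -0.3, 46.5]
ft_force: [0.5, -0.6, -0.9]
finger_gap: 34.3
[564.2033423  -59.68396751 245.79988236] [179.6425562   -0.2949576   46.49419775] [ 0.47977623 -0.55809036 -0.91404492] [ 0.02459466 -0.08347317 -0.2584591   0.07654766  0.0279037   0.01069551] 34.32454447148017
```

View pics/s10.png

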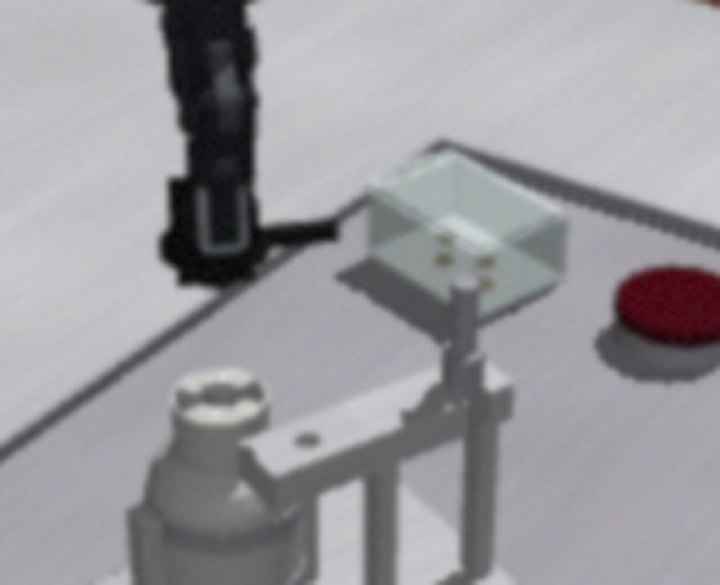

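View pics/d10.png

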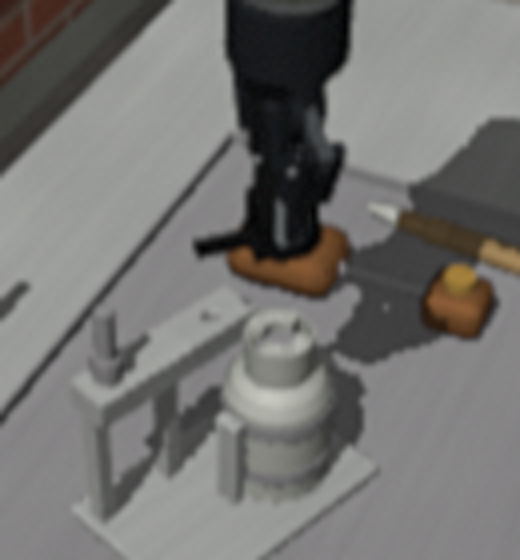

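View pics/w10.png

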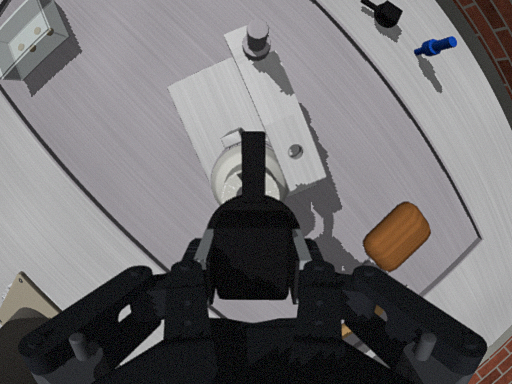

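The cap is held upright above the open neck, about 80 mm above where it sat. The pin is parked upright in the notch and nothing else has moved. I'm handing in now.

```bash
python3 -c "
from bench import r
print(r.hand_in())"
```

```text
the job is handed in; nothing more can be done
None
```

The lock pin is parked in the notch, and the safety cap is off and held in the gripper above the bottle's neck. I handed the job in at about 12 s of the 54 s allowed; no verdict was reported.

- **Pin:** I drew it out of the bore, moved it to the notch and let go. In the wrist picture its top was within about 1.5 px of where a pin standing at the notch should appear. It was still upright in the last pictures.
- **Cap:** I pushed it down about 5 to 6 mm; the wrist force peaked at about 10 N, as the spring should give. I then turned it 67° anticlockwise and lifted it with no resistance.
- **Last checks:**
  - The tool was about 1.5 mm from my estimate of the neck's axis, and about 80 mm higher than where it gripped the cap.
  - Tilt was under 0.5°, the gripper gap was 34 mm, and the arm was still.
  - The other objects looked undisturbed where the last pictures showed them. I judged that by eye and did not measure any shift.
- **Small disagreements:** The gripper gap read about 1.5 mm under the true widths (12.6 mm on the 14 mm grip, 34.5 mm on the 36 mm block). Position readings varied by 1 to 2 mm, once by about 5 mm just after a move. No check failed.

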